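# Hang the pail on the twin-prong hook

## Robot

A 6-joint arm with a two-finger parallel gripper is mounted at the origin on a cart in front of the work surface, level with it; the furniture and walls round the work are solid. World frame = base frame: x ahead of the robot, y to its left, z up, the work surface at z = 0. Lengths are in m, angles in degrees, forces in N, time in s.
With the tool pointing down it reaches from about 0.3 to 0.775 m from the base axis. Payload 14.6 kg.
Tool frame: the origin (TCP) lies midway between the tips of the shut fingers; the grasp point (between the pads) lies robot.grip_point_offset behind it (robot.grip_point_offset is the distance from the TCP to the grasp point, in m); z points along the fingers, y is the line along which they close (so a half turn about z gives the same grasp; the last joint's range is limited). The gripper opens to 94 mm and grips with 3 to 60 N. Pads are 16 mm wide; open, the fingers measure 119 mm over their backs; the gripper's body (75 mm by 177 mm) begins 78 mm behind the grasp point.
Start: joints at [69.122, 17.183, 87.147, -0, 75.671, -3.816], TCP at [0.161, 0.526, 0.205] pointing down, gripper open.
Joint ranges: [-173.82, 173.82], [-45.26, 126.66], [13.44, 144.39], [-59.66, 239.66], [0, 175.72], [-146.38, 146.38]. Speed limits (degrees/s): [127.2, 127.2, 147.25, 180, 180, 180].

## Interface

Orientations are given as a 3x3 rotation matrix whose columns are the frame's x, y, z axes.
In Python, from station import robot gives the robot as it stands.
- The arm moves only by the tool move_arm, never from a script. Its argument "steps" is text: rows parted by semicolons, each of 7 numbers parted by spaces: the shift along the tool's x, y, z as a fraction of full scale, then the turn, a rotation vector about the tool's x, y, z as a fraction of full scale, then the closure, from -1 (fully open) to 1 (shut). A call has 1 to 10 rows; each row shifts and turns the commanded pose from where the row before left it, along the tool's axes as they then stand; what a row does not reach is not made up. Full scale, the value 1, is 0.025 m for a shift and 0.12 rad for a turn. A row lasts 1/12 s, in which the tool goes at most 41.7 mm and 7.16 degrees, less where a joint would pass 70% of its speed; a pose out of reach is approached as far as the arm can. A call with a number of a shift or a turn outside -1 to 1 is refused whole. A call with a gripper value outside its range is refused whole. The fingers move at their own pace and stop on an object; "grip_force" is the grip in N (left out, the last holds). Time passes only in rows, so rows that do not move let the fingers close. It gives the time, the measured TCP pose, the force, the opening and the grip force at its end, in the units of the state.
- robot.state(): the state, without advancing time (a new reading comes with each control period).
- robot.get_image(name): name is "scene" or "side" or "wrist"; returns a dict with "img" (384x512x3 uint8, blue, green, red), "range_z" (384x512 float32, m along the optical axis (not along the pixel's ray), 0 where there is no reading), "fx", "fy", "cx", "cy" (pixels), "origin" and "attitude" of the camera in the world; the wrist camera has in their place "tool_from_camera" (4x4, takes a point from camera to tool coordinates, whose origin is the TCP and whose axes are the flange's). Camera axes: x right, y down, z forward; pixel columns grow to the right and rows downward; lengths in m; the calibration is good to about 2 mm. A picture is of the moment at which its call begins: read the wrist's pose just before it.
- robot.finish_job(): hands the job in; it is judged then, once.
Trained networks look in the newest picture that a camera, given by its name, has taken for a name from the list of things; names that differ only in an ending like _2 or _b are one class to them, and where a whole thing is asked for, a point or a joint stands for the part that bears it (a point fixed in the world has none). Each returns a list of dicts, best first, with "p" (0 to 1); they miss things now and then, are a little off and sometimes report something else, mostly with a low value. They report only what shows in the picture. A call takes as long as a camera call. They do not tell look-alikes from the thing itself.
- robot.masks_of(camera, target): "pixels" (384x512 bool, what is visible of it) and "box" ([centre column, centre row, width, height] in pixels, round what is visible of it).
The state is a dict: "time": time; "qpos": joint angles; "joint_vel": joint speeds; "effort": joint torques, N m; "eef_pos": TCP position; "tcp_rot": TCP orientation; "ft_force": force on the tool from outside, world axes, zero at the start; "ft_torque": the same for the moment, N m; "grip_width": finger opening in m; "gripper_force": force on a finger pad.
Only numpy, scipy, OpenCV 4.12 (cv2) and the standard library are available. Lean on these libraries where they do the work, as an engineer would, in place of code of your own. Each camera call takes 0.05 s, during which the arm holds its last target. There are 200 camera calls.

## Task

Pick up the small blue pail by its handle and hang it on the two-pronged hook of the stand, so that the handle rests on both prongs behind their red upturned tips and the pail hangs freely, upright and still. Leave the wedge and the roll of tape where they are.

Things in the scene. Friction and masses are not known exactly. Their poses are not given: they have to be found in the camera images.
- pail_grip (a point): centre of the wooden grip (14 mm thick, 40 mm long) on the blue pail's handle: a rigid steel wire hoop, 6 mm wire, fixed upright to the pail. The bar at its top runs along this frame's y, its axis 75 mm above the rim; the hoop is 112 mm wide outside, so about 20 mm of bare wire shows each side of the grip. x is level, across the bar; z up out of the pail. Half a turn about z changes nothing
- pail: the small blue pail (0.3 kg, empty, loose, starts upright on the bench): 75 mm high, 98 mm across the rim; origin at the centre of its underside, 150 mm below the axis of the grip; axes as for pail_grip
- hook_seat (a point): seat of the fixed stand's hook, 200 mm above the bench: midway between its two steel prongs (8 mm thick, centre lines at y = +34 and -34 mm, nothing between), at their centre lines' lowest place. The prongs point along -x and turn up at the ends: red tips at x = -22 to -12 mm, tops at z = 23 mm. Behind the seat (+x) they rise 14 mm over 78 mm. A hung bar's axis lies about 7 mm above the seat
- hook_stand: the stand, fixed to the bench; origin on the bench straight below hook_seat, same axes, z up. Dark steel cross plate behind the prongs: front at x = 73 mm, 96 mm wide, top 227 mm above the bench, on an 18 mm square post at x = 90 mm, 220 mm high. Wooden base 18 mm thick, x = -25 to 125 mm, 110 mm wide
- wedge: wooden wedge, 102 x 42 x 24 mm, lying on the bench; bystander; origin at the centre of its underside
- tape_roll: yellow-white roll of masking tape, 104 mm across, 25 mm high, lying flat; bystander; origin at the centre of its underside
Things that resemble listed ones, but are neither listed nor needed, are in the scene too. There is more than one size of the pail; the one meant has the size given above.

How it is judged (in metres and radians):
On the way:
1. the pail is lifted clear of the bench (height (world z) of pail above 0.04 m), for 0.2 s.
At the end, for the whole second after the job is handed in: The handle lies across both prongs behind the red tips: grip centre -14 to 65 mm behind the seat, within 20 mm of the middle, 0 to 25 mm above the seat point, along its y within 0.3 rad; the pail is upright within 0.26 rad, borne by the stand, at rest (under 0.08 m/s) (x of pail_grip in the frame of hook_seat between -0.014 and 0.065 m and y of pail_grip in the frame of hook_seat between -0.02 and 0.02 m and z of pail_grip in the frame of hook_seat between 0 and 0.025 m and angle between the y axis of pail_grip and the y axis of hook_seat, either way round below 0.3 rad and angle between pail_grip's own z axis and vertical below 0.26 rad and contact force between pail and hook_stand above 0.5 N and linear speed of pail below 0.08 m/s); the robot touches nothing.
It fails at once if the wedge is moved by more than 40 mm (distance of wedge from where it was at the start of the episode above 0.04 m).
It fails at once if the roll of tape is moved by more than 40 mm (distance of tape_roll from where it was at the start of the episode above 0.04 m).
It also fails if it takes over 59 s, if anything falls off the work surface, if the arm or the gripper's body presses on something with over 40 N, if the wrist force passes 120 N, or if a joint passes its speed limit or range.

## Working session

There is one attempt and no reset: what is moved stays moved. The work goes in short steps, Python scripts to look and compute and a tool call to move; the robot and the scene stay as the last step left them, time stands still between calls to the robot, and variables do not carry over. Pictures are saved under pics/ and viewed, at most 10 in all, crops included, and the job is handed in when it is done.

Besides the shell and the picture viewer there is one more tool, called as name(argument=value, ...), one argument or row to a line, values as JSON. move_arm: Moves the arm, as the interface text tells. Shift numbers are shares of 0.025 m and turn numbers shares of 0.12 rad, none past 1 either way. Its arguments: {"type":"object","properties":{"steps":{"type":"string"},"grip_force":{"type":"number"}},"required":["steps"]}

```bash
mkdir -p pics; cat > h.py <<'E'
import numpy as np, cv2
from station import robot
def cloud(im, cam):
    z=im["range_z"]; v,u=np.indices(z.shape)
    P=np.stack([(u-im["cx"])/im["fx"]*z,(v-im["cy"])/im["fy"]*z,z],-1)
    if cam=="wrist":
        T=np.array(im["tool_from_camera"]); s=im["s"]
        P=P@T[:3,:3].T+T[:3,3]; return P@np.array(s["tcp_rot"]).T+np.array(s["eef_pos"])
    return P@np.array(im["attitude"]).T+np.array(im["origin"])
def get(cam):
    s=robot.state(); im=robot.get_image(cam); im["s"]=s
    return im, cloud(im,cam)
E
python3 - <<'E'
from h import *
print(robot.grip_point_offset, robot.state())
ims=[]
for c in ["scene","side"]:
    im,P=get(c); ims.append(im["img"]); 
    for t in ["pail","hook_stand","wedge","tape_roll","pail_grip"]:
        for m in robot.masks_of(c,t):
            q=P[m["pixels"]&(im["range_z"]>0)]
            print(c,t,round(m["p"],2),np.round(m["box"]),np.round(np.percentile(q,[3,50,97],axis=0),3).tolist() if len(q) else None)
for n,i in zip("ab",ims): cv2.imwrite(f"pics/{n}.png",cv2.resize(i,(800,600)))
E
```

```text
0.0188 {'time': 0.0, 'qpos': array([ 6.91229223e+01,  1.72163938e+01,  8.71781957e+01,  1.02491512e-03,
        7.56698664e+01, -3.81641623e+00]), 'joint_vel': array([ 0.00432367,  0.08054685,  0.00135426,  0.11636002, -0.09099915,
       -0.06966733]), 'effort': array([-1.65316538e-03, -5.31809556e+01, -3.52733159e+01,  7.07525178e-02,
        2.44310807e-02, -6.58159274e-05]), 'eef_pos': array([0.16127663, 0.52556636, 0.20489454]), 'tcp_rot': array([[-9.55993353e-01,  2.93388029e-01, -4.17091496e-04],
       [ 2.93388311e-01,  9.55992786e-01, -1.04493282e-03],
       [ 9.21656823e-05, -1.12131860e-03, -9.99999367e-01]]), 'ft_force': array([-1.06129139, -0.23378002, -0.12453473]), 'ft_torque': array([-0.01721967, -0.03295836, -0.04808081]), 'gripper_force': 0.0, 'grip_width': 0.0940061990852153}
scene pail 0.59 [219. 190.  29.  45.] [[0.483, 0.128, 0.005], [0.526, 0.176, 0.054], [0.574, 0.225, 0.154]]
scene pail 0.51 [206. 168.  18.  27.] [[0.548, 0.226, 0.007], [0.591, 0.321, 0.037], [0.628, 0.355, 0.108]]
scene hook_stand 0.56 [320. 253.  62.  88.] [[0.458, -0.294, 0.008], [0.543,
[... 225 characters left out ...]
9, 0.322, 0.036], [0.627, 0.354, 0.1]]
side pail 0.61 [249. 258.  52.  76.] [[0.486, 0.13, 0.0], [0.526, 0.162, 0.051], [0.571, 0.228, 0.154]]
side hook_stand 0.88 [258. 136.  60.  90.] [[0.463, -1.734, -0.645], [0.548, -0.227, 0.02], [0.603, -0.182, 0.222]]
side wedge 0.83 [273. 222.  43.  16.] [[0.425, -0.025, 0.002], [0.471, -0.004, 0.013], [0.516, 0.01, 0.023]]
side tape_roll 0.84 [223. 220.  41.  32.] [[0.557, -0.052, -0.0], [0.604, 0.004, 0.021], [0.649, 0.044, 0.027]]
side pail_grip 0.9 [248. 260.  46.  76.] [[0.486, 0.132, 0.003], [0.527, 0.163, 0.053], [0.57, 0.228, 0.154]]
side pail_grip 0.82 [205. 323.  33.  52.] [[0.568, 0.292, 0.001], [0.597, 0.314, 0.03], [0.625, 0.355, 0.105]]
```

View pics/a.png

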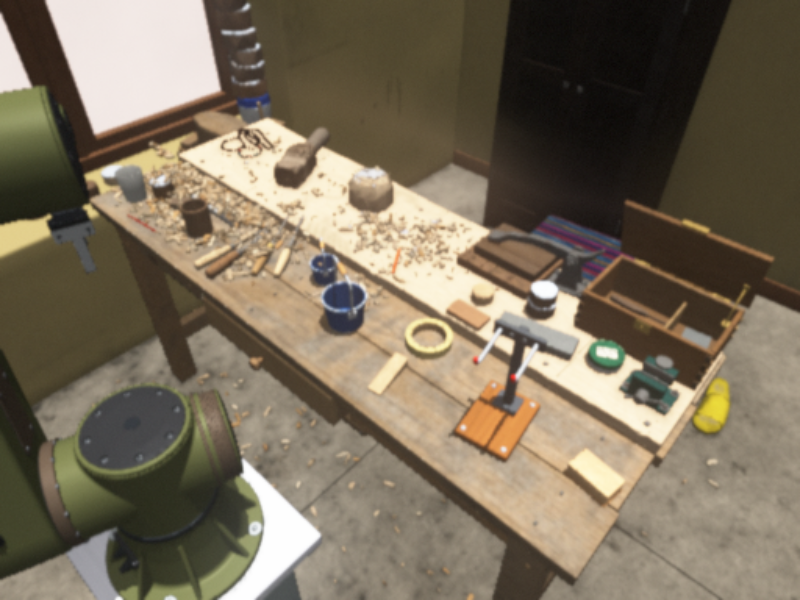

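View pics/b.png

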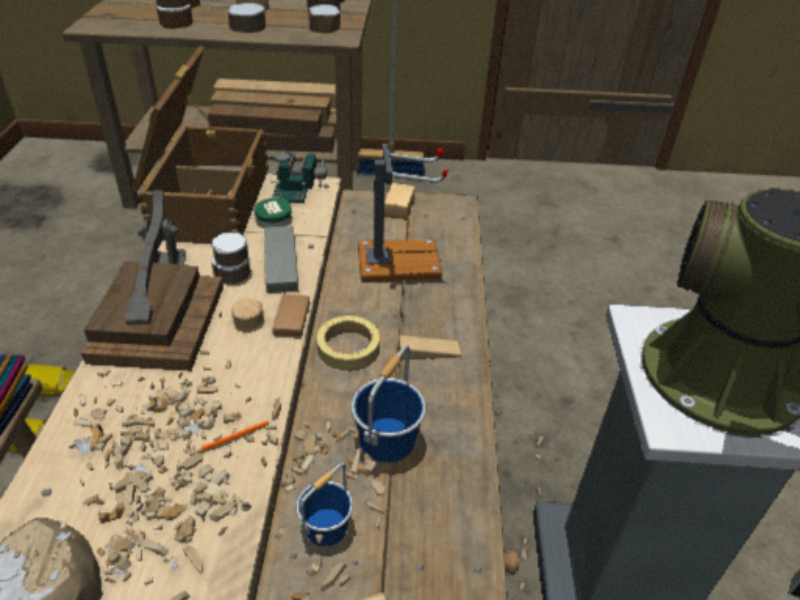

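The scene picture shows the large blue pail at (345,305) and a small one at (323,268). The side picture shows them at (388,415) and (325,512). The stand is at (500,400) in the scene view, with its red tips at (477,360) and (514,377), pointing towards the robot.

Two things could be taken for the pail: the one at scene (345,305), whose handle top is at about 0.154 m and rim about 0.1 m across, and the one at (323,268), whose top is at about 0.108 m. The description fits the first. I'll check it in a crop and get the geometry.

```bash
python3 - <<'E'
from h import *
for c in ["side","scene"]:
    im,P=get(c); B=im["img"].astype(int); ok=im["range_z"]>0
    near=lambda x,y,r: ok&(np.hypot(P[...,0]-x,P[...,1]-y)<r)
    h=near(.526,.18,.08)&(P[...,2]>.138)&(P[...,2]<.17)
    q=P[h]; 
    if len(q)>3:
        w,V=np.linalg.eigh(np.cov(q[:,:2].T)); print(c,"bar",len(q),q.mean(0).round(4),V[:,1].round(3),np.ptp(q[:,:2]@V[:,1]))
    r=near(.526,.18,.08)&(P[...,2]>.068)&(P[...,2]<.082); print("rim",P[r].min(0).round(3),P[r].max(0).round(3))
    s=near(.53,-.24,.14)
    red=s&(B[...,2]>130)&(B[...,1]<70)&(B[...,0]<80)&(P[...,2]>.17)
    n,l=cv2.connectedComponents(red.astype(np.uint8))
    for k in range(1,n): print("red",(l==k).sum(),P[l==k].mean(0).round(4))
    b=s&(abs(P[...,2]-.018)<.006); q=P[b][:,:2].astype(np.float32); print("base",cv2.minAreaRect(q))
    p=s&(P[...,2]>.05)&(P[...,2]<.19); print("post",np.median(P[p],axis=0).round(4))
    t=s&(P[...,2]>.19)&~red; np.set_printoptions(suppress=True); q=P[t]; print("top",len(q),q.min(0).round(3),q.max(0).round(3))
    pl=t&(P[...,2]>.216); q=P[pl]; print("plate", cv2.minAreaRect(q[:,:2].astype(np.float32)) if len(q)>3 else None)
    if c=="side": cv2.imwrite("pics/c.png",cv2.resize(im["img"][200:370,160:330],(600,600)))
E
```

```text
side bar 194 [0.5298 0.1855 0.1525] [0.412 0.911] 0.10765140792634426
rim [0.479 0.127 0.068] [0.578 0.23  0.082]
red 6 [ 0.4692 -0.2814  0.2211]
red 4 [ 0.459  -0.2156  0.22  ]
base ((0.531711995601654, -0.23971077799797058), (0.14983035624027252, 0.11601762473583221), 7.274099349975586)
post [ 0.5706 -0.2273  0.123 ]
top 414 [ 0.456 -0.288  0.19 ] [ 0.578 -0.186  0.23 ]
plate ((0.5196704268455505, -0.2395823895931244), (0.11810943484306335, 0.0943986102938652), 8.66105842590332)
scene bar 65 [0.5237 0.17   0.1525] [0.395 0.918] 0.10525970942768625
rim [0.478 0.125 0.068] [0.579 0.231 0.08 ]
red 2 [ 0.4577 -0.219   0.2196]
red 7 [ 0.4684 -0.2836  0.2198]
base ((0.5613624453544617, -0.23566745221614838), (0.21235494315624237, 0.11077506095170975), 8.673781394958496)
post [ 0.5638 -0.2375  0.132 ]
top 498 [ 0.456 -0.288  0.191] [ 0.581 -0.19   0.231]
plate ((0.5209887623786926, -0.24291852116584778), (0.1204625591635704, 0.09570547938346863), 9.46399211883545)
```

View pics/c.png

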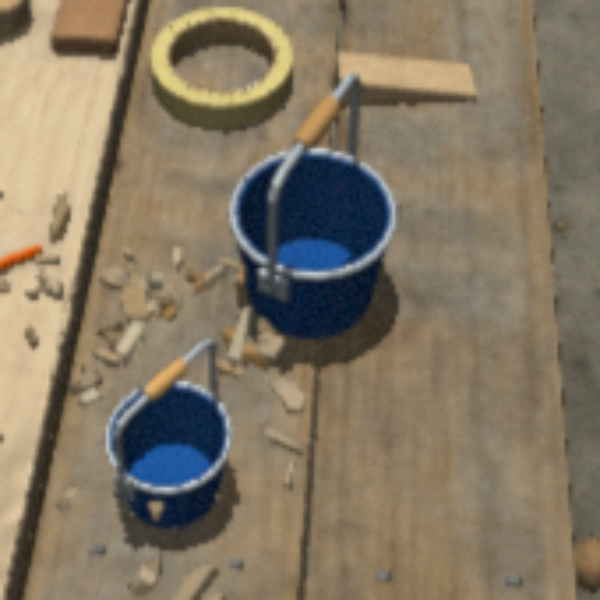

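Both pictures put the target at scene (345,305), side (388,415). The crop shows it at (315,240): rim about 0.10 m, bar at 0.152 m, grip at (320,120). The stand is clearly seen, with a yaw of about 8.4° and the seat at about (0.482, -0.247). Next I'll plan the approach.

```bash
cat >> h.py <<'E'
from scipy.spatial.transform import Rotation as Ro
def plan(pos, yaw, n, grip, ndig=2):
    """rows to bring the down-pointing tool to pos with tool x at yaw (deg)"""
    s=robot.state(); p=np.array(s["eef_pos"]); R=np.array(s["tcp_rot"])
    y=np.radians(yaw); x=np.array([np.cos(y),np.sin(y),0]); z=np.array([0,0,-1.]); G=np.c_[x,np.cross(z,x),z]
    rows=[]
    for k in range(n,0,-1):
        d=np.round(R.T@((pos-p)/k)/.025,ndig); w=np.round(Ro.from_matrix(R.T@G).as_rotvec()/k/.12,ndig)
        p=p+R@d*.025; R=R@Ro.from_rotvec(w*.12).as_matrix()
        rows.append(" ".join(f"{v:g}" for v in [*d,*w,grip]))
    for i in range(0,n,10): print("; ".join(rows[i:i+10]))
    print("left",(pos-p).round(4))
E
python3 -c "
from h import *
plan(np.array([.5285,.178,.24]),66.2,27,-1)"
```

```text
-0.67 -0.33 -0.05 0 -0 0.52 -1; -0.69 -0.29 -0.05 0 -0 0.52 -1; -0.71 -0.25 -0.05 0 -0 0.52 -1; -0.72 -0.2 -0.05 0 -0 0.52 -1; -0.73 -0.16 -0.05 0 -0 0.52 -1; -0.74 -0.11 -0.05 0 -0 0.52 -1; -0.75 -0.06 -0.05 -0 -0 0.52 -1; -0.75 -0.02 -0.05 -0 -0 0.52 -1; -0.75 0.03 -0.05 -0 -0 0.52 -1; -0.75 0.08 -0.05 -0 -0 0.52 -1
-0.74 0.12 -0.05 -0 -0 0.52 -1; -0.73 0.17 -0.05 -0 -0 0.52 -1; -0.72 0.21 -0.05 -0 -0 0.52 -1; -0.7 0.26 -0.05 -0 -0 0.52 -1; -0.69 0.3 -0.05 -0 -0 0.52 -1; -0.67 0.34 -0.05 -0 -0 0.52 -1; -0.64 0.38 -0.05 -0 -0 0.52 -1; -0.62 0.42 -0.05 -0 -0 0.52 -1; -0.59 0.46 -0.05 -0 -0 0.52 -1; -0.56 0.5 -0.05 -0 -0 0.52 -1
-0.53 0.53 -0.05 -0 -0 0.52 -1; -0.49 0.56 -0.06 -0 -0 0.53 -1; -0.46 0.59 -0.05 -0 -0 0.52 -1; -0.42 0.62 -0.06 -0 -0 0.53 -1; -0.38 0.65 -0.05 -0 -0 0.52 -1; -0.34 0.67 -0.06 -0 -0 0.53 -1; -0.29 0.68 -0.05 -0 -0 0.52 -1
left [ 0.0001 -0.      0.0001]
```

move_arm(
  steps="-0.67 -0.33 -0.05 0 0 0.52 -1; -0.69 -0.29 -0.05 0 0 0.52 -1; -0.71 -0.25 -0.05 0 0 0.52 -1; -0.72 -0.2 -0.05 0 0 0.52 -1; -0.73 -0.16 -0.05 0 0 0.52 -1; -0.74 -0.11 -0.05 0 0 0.52 -1; -0.75 -0.06 -0.05 0 0 0.52 -1; -0.75 -0.02 -0.05 0 0 0.52 -1; -0.75 0.03 -0.05 0 0 0.52 -1; -0.75 0.08 -0.05 0 0 0.52 -1",
)

```text
time: 1.53
eef_pos: [0.2982, 0.3963, 0.2181]
tcp_rot: [[-0.602, 0.799, 0.0], [0.799, 0.602, 0.0], [0.0, 0.0, -1.0]]
ft_force: [0.2, 0.6, 0.5]
grip_width: 0.0945
gripper_force: 0.0
```

move_arm(
  steps="-0.74 0.12 -0.05 0 0 0.52 -1; -0.73 0.17 -0.05 0 0 0.52 -1; -0.72 0.21 -0.05 0 0 0.52 -1; -0.7 0.26 -0.05 0 0 0.52 -1; -0.69 0.3 -0.05 0 0 0.52 -1; -0.67 0.34 -0.05 0 0 0.52 -1; -0.64 0.38 -0.05 0 0 0.52 -1; -0.62 0.42 -0.05 0 0 0.52 -1; -0.59 0.46 -0.05 0 0 0.52 -1; -0.56 0.5 -0.05 0 0 0.52 -1",
)

```text
time: 2.37
eef_pos: [0.434, 0.2673, 0.2306]
tcp_rot: [[-0.022, 1.0, 0.0], [1.0, 0.022, 0.0], [0.0, 0.0, -1.0]]
ft_force: [0.3, 1.4, -0.8]
grip_width: 0.094
gripper_force: 0.0
```

move_arm(
  steps="-0.53 0.53 -0.05 0 0 0.52 -1; -0.49 0.56 -0.06 0 0 0.53 -1; -0.46 0.59 -0.05 0 0 0.52 -1; -0.42 0.62 -0.06 0 0 0.53 -1; -0.38 0.65 -0.05 0 0 0.52 -1; -0.34 0.67 -0.06 0 0 0.53 -1; -0.29 0.68 -0.05 0 0 0.52 -1; 0 0 0 0 0 0 -1; 0 0 0 0 0 0 -1",
)

```text
time: 3.12
eef_pos: [0.5285, 0.1777, 0.2397]
tcp_rot: [[0.404, 0.915, -0.0], [0.915, -0.404, -0.0], [-0.0, -0.0, -1.0]]
ft_force: [0.1, -0.6, 0.3]
grip_width: 0.0941
gripper_force: 0.0
```

```bash
python3 - <<'E'
from h import *
im,P=get("wrist"); s=im["s"]; print(s["time"],s["eef_pos"],s["tcp_rot"][:,0])
ok=(im["range_z"]>0)&(np.hypot(P[...,0]-.5285,P[...,1]-.178)<.08)&(P[...,2]>.14)&(P[...,2]<.17)
q=P[ok]; print(len(q), q.mean(0).round(4)); r=cv2.minAreaRect(q[:,:2].astype(np.float32)); print(r)
B=im["img"].astype(int); wood=ok&(B[...,2]-B[...,0]>60); w=P[wood]; print("wood",len(w),w.mean(0).round(4), np.percentile(w[:,2],95))
V=np.linalg.eigh(np.cov(q[:,:2].T))[1][:,1]; print(np.degrees(np.arctan2(V[1],V[0])))
cv2.imwrite("pics/d.png",im["img"])
E
```

```text
3.1167 [0.52849241 0.17766985 0.23969171] [ 4.03652506e-01  9.14912354e-01 -1.99795066e-04]
1115 [0.529  0.1819 0.1531]
((0.5271673798561096, 0.17817828059196472), (0.10824786871671677, 0.013589308597147465), 66.26756286621094)<stdin>:5: RuntimeWarning: Mean of empty slice.
  ret = um.true_divide(
Traceback (most recent call last):
IndexError: index -1 is out of bounds for axis 0 with size 0
```

The wrist depth agrees: bar centre (0.527, 0.178), direction 66.3°. I'll go down and grasp.

move_arm(
  steps="0 -0.05 0.72 0 0 0 -1; 0 0 0.72 0 0 0 -1; 0 0 0.72 0 0 0 -1; 0 0 0.72 0 0 0 -1; 0 0 0.72 0 0 0 -1; 0 0 0.72 0 0 0 -1; 0 0 0 0 0 0 -1; 0 0 0 0 0 0 1; 0 0 0 0 0 0 1; 0 0 0 0 0 0 1",
  grip_force=30,
)

```text
time: 4.0
eef_pos: [0.5276, 0.1789, 0.1333]
tcp_rot: [[0.403, 0.915, 0.002], [0.915, -0.403, 0.001], [0.001, 0.002, -1.0]]
ft_force: [0.3, -0.4, 0.3]
grip_width: 0.0775
gripper_force: 0.0
```

move_arm(
  steps="0 0 0 0 0 0 1; 0 0 0 0 0 0 1; 0 0 0 0 0 0 1; 0 0 0 0 0 0 1; 0 0 0 0 0 0 1; 0 0 0 0 0 0 1",
)

```text
time: 4.5
eef_pos: [0.5272, 0.1785, 0.132]
tcp_rot: [[0.404, 0.915, -0.0], [0.915, -0.404, -0.0], [-0.0, 0.0, -1.0]]
ft_force: [-0.0, 0.1, 0.7]
grip_width: 0.0377
gripper_force: 0.0
```

move_arm(
  steps="0 0 0 0 0 0 1; 0 0 0 0 0 0 1; 0 0 0 0 0 0 1; 0 0 0 0 0 0 1; 0 0 0 0 0 0 1; 0 0 0 0 0 0 1",
)

```text
time: 5.0
eef_pos: [0.5273, 0.1785, 0.1319]
tcp_rot: [[0.404, 0.915, 0.0], [0.915, -0.404, -0.0], [0.0, 0.0, -1.0]]
ft_force: [0.1, -0.7, -0.4]
grip_width: 0.0132
gripper_force: 30.0
```

move_arm(
  steps="0 0 -0.2 0 0 0 1; 0 0 -0.4 0 0 0 1; 0 0 -0.6 0 0 0 1; 0 0 -0.6 0 0 0 1; 0 0 -0.6 0 0 0 1; 0 0 -0.6 0 0 0 1; 0 0 -0.6 0 0 0 1; 0 0 -0.4 0 0 0 1; 0 0 -0.2 0 0 0 1; 0 0 0 0 0 0 1",
)

```text
time: 5.83
eef_pos: [0.5275, 0.1786, 0.2381]
tcp_rot: [[0.404, 0.915, 0.002], [0.915, -0.404, 0.0], [0.001, 0.001, -1.0]]
ft_force: [0.6, -0.2, -3.5]
grip_width: 0.013
gripper_force: 30.0
```

```bash
python3 - <<'E'
from h import *
s=robot.state(); print(s["time"],s["grip_width"],s["eef_pos"])
# stage 120 mm in front of the seat, bar axis at 0.252
y=np.radians(8.4); X=np.array([np.cos(y),np.sin(y),0]); seat=np.array([.482,-.247,.2])
plan(np.r_[(seat-.13*X)[:2],.252-.019],98.4,30,1)
im,P=get("side"); cv2.imwrite("pics/e.png",im["img"])
E
```

```text
5.8333 0.012989879760469586 [0.52746538 0.17858695 0.23811012]
-0.64 0.03 0.01 0 -0 -0.16 1; -0.64 0.01 0.01 0 -0 -0.16 1; -0.64 0 0.01 0 -0 -0.16 1; -0.64 -0.01 0.01 0 -0 -0.16 1; -0.64 -0.02 0.01 0 -0 -0.16 1; -0.63 -0.03 0.01 0 -0 -0.16 1; -0.63 -0.05 0.01 0 -0 -0.16 1; -0.63 -0.06 0.01 0 -0 -0.15 1; -0.63 -0.07 0 0 -0 -0.16 1; -0.63 -0.08 0.01 0 -0 -0.15 1
-0.63 -0.09 0 0 -0 -0.16 1; -0.63 -0.11 0.01 0 -0 -0.15 1; -0.63 -0.12 0 0 -0 -0.16 1; -0.62 -0.13 0.01 0 -0 -0.15 1; -0.62 -0.14 0 0 -0 -0.16 1; -0.62 -0.15 0.01 0 -0 -0.15 1; -0.62 -0.16 0 0 -0 -0.16 1; -0.61 -0.17 0.01 0 -0 -0.15 1; -0.61 -0.19 0 0 -0 -0.16 1; -0.6 -0.2 0.01 0 -0 -0.15 1
-0.6 -0.21 0 0 -0 -0.16 1; -0.6 -0.22 0.01 0 -0 -0.15 1; -0.59 -0.23 0 0 -0 -0.16 1; -0.59 -0.24 0.01 0 -0 -0.15 1; -0.58 -0.25 0 0 -0 -0.16 1; -0.58 -0.26 0.01 0 -0 -0.15 1; -0.58 -0.27 0 0 -0 -0.16 1; -0.57 -0.29 0.01 0 -0 -0.15 1; -0.56 -0.3 0 0.01 -0 -0.16 1; -0.56 -0.3 0.01 0 -0 -0.15 1
left [-0.0001 -0.      0.0001]
```

View pics/e.png

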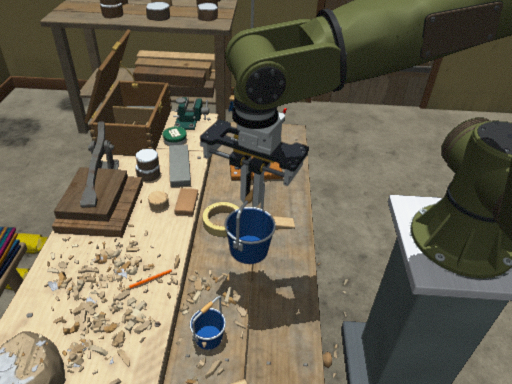

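The side picture shows the pail hanging upright from the fingers at (248,235), clear of the bench. Next I'll carry it to the front of the hook.

move_arm(
  steps="-0.64 0.03 0.01 0 0 -0.16 1; -0.64 0.01 0.01 0 0 -0.16 1; -0.64 0 0.01 0 0 -0.16 1; -0.64 -0.01 0.01 0 0 -0.16 1; -0.64 -0.02 0.01 0 0 -0.16 1; -0.63 -0.03 0.01 0 0 -0.16 1; -0.63 -0.05 0.01 0 0 -0.16 1; -0.63 -0.06 0.01 0 0 -0.15 1; -0.63 -0.07 0 0 0 -0.16 1; -0.63 -0.08 0.01 0 0 -0.15 1",
)

```text
time: 6.72
eef_pos: [0.4684, 0.0297, 0.2338]
tcp_rot: [[0.223, 0.975, -0.002], [0.975, -0.223, -0.0], [-0.0, -0.002, -1.0]]
ft_force: [-0.7, -0.1, -1.6]
grip_width: 0.0129
gripper_force: 30.0
```

move_arm(
  steps="-0.63 -0.09 0 0 0 -0.16 1; -0.63 -0.11 0.01 0 0 -0.15 1; -0.63 -0.12 0 0 0 -0.16 1; -0.62 -0.13 0.01 0 0 -0.15 1; -0.62 -0.14 0 0 0 -0.16 1; -0.62 -0.15 0.01 0 0 -0.15 1; -0.62 -0.16 0 0 0 -0.16 1; -0.61 -0.17 0.01 0 0 -0.15 1; -0.61 -0.19 0 0 0 -0.16 1; -0.6 -0.2 0.01 0 0 -0.15 1",
)

```text
time: 7.55
eef_pos: [0.4103, -0.1184, 0.2326]
tcp_rot: [[0.039, 0.999, -0.001], [0.999, -0.039, 0.001], [0.0, -0.001, -1.0]]
ft_force: [-0.3, -0.0, -2.6]
grip_width: 0.0131
gripper_force: 30.0
```

move_arm(
  steps="-0.6 -0.21 0 0 0 -0.16 1; -0.6 -0.22 0.01 0 0 -0.15 1; -0.59 -0.23 0 0 0 -0.16 1; -0.59 -0.24 0.01 0 0 -0.15 1; -0.58 -0.25 0 0 0 -0.16 1; -0.58 -0.26 0.01 0 0 -0.15 1; -0.58 -0.27 0 0 0 -0.16 1; -0.57 -0.29 0.01 0 0 -0.15 1; -0.56 -0.3 0 0 0 -0.16 1; -0.56 -0.3 0.01 0 0 -0.15 1",
)

```text
time: 8.38
eef_pos: [0.3526, -0.2665, 0.2313]
tcp_rot: [[-0.147, 0.989, -0.001], [0.989, 0.147, 0.001], [0.001, -0.001, -1.0]]
ft_force: [0.4, 0.3, -2.4]
grip_width: 0.0131
gripper_force: 30.0
```

move_arm(
  steps="0 0 0 0 0 0 1; 0 0 0 0 0 0 1; 0 0 0 0 0 0 1; 0 0 0 0 0 0 1",
)

```text
time: 8.72
eef_pos: [0.3534, -0.2654, 0.232]
tcp_rot: [[-0.146, 0.989, -0.0], [0.989, 0.146, 0.0], [0.0, -0.0, -1.0]]
ft_force: [0.9, -0.1, -2.7]
grip_width: 0.0132
gripper_force: 30.0
```

```bash
python3 - <<'E'
from h import *
y=np.radians(8.4); X=np.array([np.cos(y),np.sin(y),0]); Y=np.array([-X[1],X[0],0]); seat=np.array([.482,-.247,.2])
for c in ["side","scene"]:
    im,P=get(c); ok=im["range_z"]>0; B=im["img"].astype(int); s=robot.state(); R=np.array(s["tcp_rot"])
    H=(P-seat)@np.c_[X,Y,[0,0,1]]
    red=ok&(B[...,2]>120)&(B[...,1]<70)&(B[...,0]<80)&(P[...,2]>.17)&(abs(H[...,0])<.05)&(abs(H[...,1])<.06)
    n,l=cv2.connectedComponents(red.astype(np.uint8))
    for k in range(1,n): print(c,"red",(l==k).sum(),H[l==k].mean(0).round(4))
    pr=ok&~red&(H[...,0]>0)&(H[...,0]<.06)&(abs(H[...,1])<.05)&(H[...,2]>-.01)&(H[...,2]<.03)
    for sg in (1,-1):
        q=H[pr&(sg*H[...,1]>.01)]; print("prong",len(q),np.median(q,axis=0).round(4))
    h=ok&(abs(H[...,0]+.13)<.03)&(abs(H[...,1])<.07)&(P[...,2]>.235)&(P[...,2]<.265)&(abs(H[...,1])>.015)
    q=H[h]; print("bar",len(q),q.mean(0).round(4),q.min(0).round(3),q.max(0).round(3),np.polyfit(q[:,1],q[:,0],1))
    rim=ok&(abs(H[...,0]+.13)<.07)&(abs(H[...,1])<.06)&(abs(P[...,2]-.177)<.02)&(B.min(-1)>110); q=H[rim]; print("rim",len(q),q.min(0).round(3),q.max(0).round(3))
    print(s["time"],s["eef_pos"],((s["eef_pos"]-seat)@np.c_[X,Y,[0,0,1]]).round(4),R[:,0].round(3),s["grip_width"])
    if c=="side": cv2.imwrite("pics/f.png",cv2.resize(im["img"][60:260,170:400],(800,696))[:600])
E
```

```text
side red 7 [-0.0172 -0.0319  0.0207]
side red 4 [-0.0179  0.0354  0.0206]
prong 67 [0.0288 0.0354 0.0073]
prong 65 [ 0.0288 -0.033   0.0068]
bar 45 [-0.1285  0.0373  0.0494] [-0.136  0.016  0.035] [-0.123  0.059  0.059] [-0.0126984  -0.12801579]
rim 39 [-0.171 -0.05  -0.027] [-0.081  0.037 -0.021]
8.7667 [ 0.35343946 -0.26542196  0.23210336] [-0.1299  0.0006  0.0321] [-0.146  0.989  0.   ] 0.01319154414769705
scene red 7 [-0.0185 -0.0341  0.0194]
prong 7 [0.0423 0.0304 0.0102]
prong 62 [ 0.0292 -0.0351  0.0093]
bar 63 [-0.1295 -0.0348  0.0501] [-0.134 -0.055  0.035] [-0.124 -0.015  0.058] [-0.01354718 -0.12994248]
rim 168 [-0.174 -0.057 -0.041] [-0.079  0.058 -0.014]
8.8167 [ 0.35345688 -0.26548887  0.23215502] [-0.1299  0.0005  0.0322] [-0.146  0.989  0.   ] 0.01311813513915382
```

View pics/f.png

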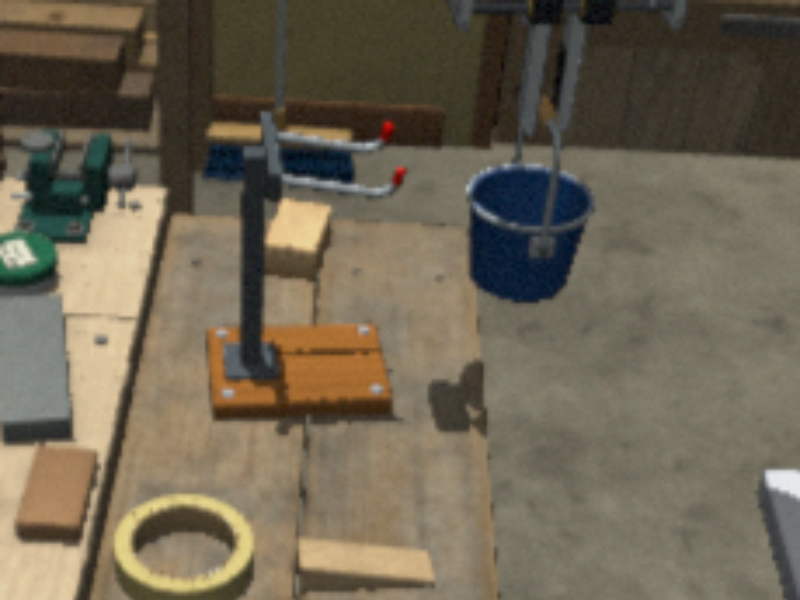

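The crop shows the pail at (530,235) in front of the hook. The red tips at (388,130) and (400,177) are level with the hoop's opening, and the numbers agree to 2 mm. I'll drive in over the tips.

move_arm(
  steps="0 0.2 0 0 0 0 1; 0 0.4 0 0 0 0 1; 0 0.6 0 0 0 0 1; 0 0.7 0 0 0 0 1; 0 0.8 0 0 0 0 1; 0 0.8 0 0 0 0 1; 0 0.7 0 0 0 0 1; 0 0.6 0 0 0 0 1; 0 0.4 0 0 0 0 1; 0 0.3 0 0 0 0 1",
)

```text
time: 9.65
eef_pos: [0.4905, -0.2454, 0.2318]
tcp_rot: [[-0.146, 0.989, -0.0], [0.989, 0.146, 0.0], [0.0, -0.0, -1.0]]
ft_force: [-1.1, 0.0, -2.6]
grip_width: 0.0132
gripper_force: 30.0
```

move_arm(
  steps="0 0.1 0 0 0 0 1; 0 0 0 0 0 0 1; 0 0 0.1 0 0 0 1; 0 0 0.2 0 0 0 1; 0 0 0.3 0 0 0 1; 0 0 0.3 0 0 0 1; 0 0 0.3 0 0 0 1; 0 0 0.2 0 0 0 1; 0 0 0.1 0 0 0 1; 0 0 0 0 0 0 1",
)

```text
time: 10.48
eef_pos: [0.4915, -0.2456, 0.194]
tcp_rot: [[-0.146, 0.989, -0.001], [0.989, 0.146, 0.001], [0.001, -0.001, -1.0]]
ft_force: [-0.4, 0.0, -3.0]
grip_width: 0.0132
gripper_force: 30.0
```

```bash
python3 - <<'E'
from h import *
y=np.radians(8.4); X=np.array([np.cos(y),np.sin(y),0]); Y=np.array([-X[1],X[0],0]); seat=np.array([.482,-.247,.2]); M=np.c_[X,Y,[0,0,1]]
s=robot.state(); print(s["time"],((s["eef_pos"]-seat)@M).round(4),s["ft_force"],s["grip_width"])
im,P=get("side"); H=(P-seat)@M; q=H[(im["range_z"]>0)&(abs(H[...,0]-.01)<.02)&(H[...,1]>.04)&(H[...,1]<.07)&(H[...,2]>-.06)&(H[...,2]<.05)]; print(q.min(0),q.max(0))
cv2.imwrite("pics/g.png",cv2.resize(im["img"][60:210,190:340],(600,600)))
E
```

```text
10.4833 [ 0.0096  0.     -0.006 ] [-0.4042618   0.04319314 -3.02449509] 0.013152587109483901
[ 0.00736625  0.040222   -0.05975765] [0.01325525 0.05800094 0.01676363]
```

View pics/g.png

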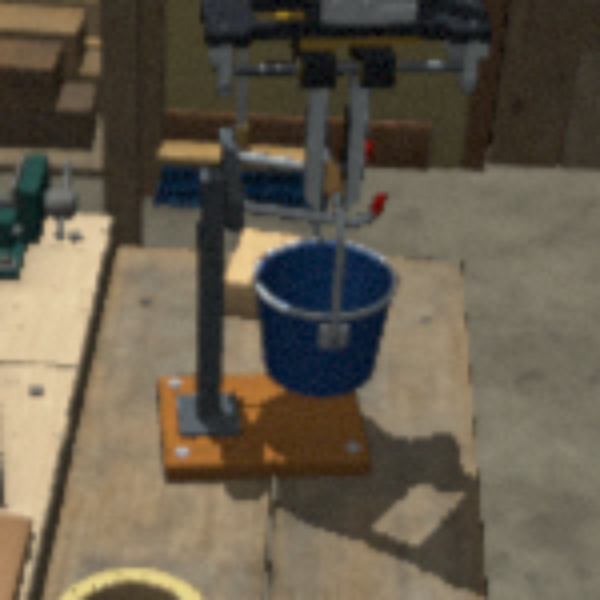

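The crop shows the bar at (338,205) behind the tips at (378,203), still carried by the fingers. I'll lower gently until the weight passes to the hook.

move_arm(
  steps="0 0 0.06 0 0 0 1; 0 0 0.06 0 0 0 1; 0 0 0.04 0 0 0 1; 0 0 0 0 0 0 1; 0 0 0 0 0 0 1",
)

```text
time: 10.95
eef_pos: [0.4918, -0.2457, 0.1908]
tcp_rot: [[-0.146, 0.989, 0.0], [0.989, 0.146, -0.0], [-0.0, 0.0, -1.0]]
ft_force: [0.5, 0.9, -3.1]
grip_width: 0.013
gripper_force: 30.0
```

move_arm(
  steps="0 0 0.04 0 0 0 1; 0 0 0.04 0 0 0 1; 0 0 0 0 0 0 1; 0 0 0 0 0 0 1",
)

```text
time: 11.28
eef_pos: [0.492, -0.2458, 0.1902]
tcp_rot: [[-0.146, 0.989, 0.002], [0.989, 0.146, -0.001], [-0.001, 0.001, -1.0]]
ft_force: [-3.6, 2.8, 10.0]
grip_width: 0.0133
gripper_force: 30.0
```

The hook now bears the pail. I'll ease off slightly and open partway.

move_arm(
  steps="0 0 -0.04 0 0 0 1; 0 0 0 0 0 0 0.2; 0 0 0 0 0 0 0.2; 0 0 0 0 0 0 0.2; 0 0 0 0 0 0 0.2; 0 0 0 0 0 0 0.2; 0 0 0 0 0 0 0.2; 0 0 0 0 0 0 0.2",
)

```text
time: 11.95
eef_pos: [0.4917, -0.2456, 0.1897]
tcp_rot: [[-0.146, 0.989, -0.0], [0.989, 0.146, 0.0], [0.0, -0.0, -1.0]]
ft_force: [-0.5, -0.2, 0.8]
grip_width: 0.0375
gripper_force: 0.0
```

```bash
python3 - <<'E'
from h import *
im,P=get("side"); print(im["s"]["ft_force"],im["s"]["grip_width"]); cv2.imwrite("pics/i.png",cv2.resize(im["img"][60:210,190:340],(600,600)))
E
```

```text
[-0.46669738 -0.17948482  0.8244981 ] 0.037455426825626935
```

View pics/i.png

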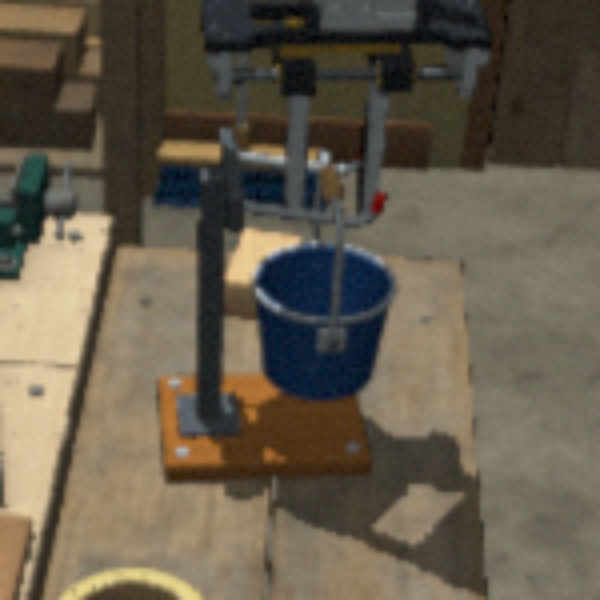

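The pail hangs from the prongs with its grip at (333,185), the fingers are open on both sides, and no force shows. I'll withdraw straight up.

move_arm(
  steps="0 0 -0.2 0 0 0 0.2; 0 0 -0.4 0 0 0 0.2; 0 0 -0.6 0 0 0 0.2; 0 0 -0.8 0 0 0 0.2; 0 0 -0.8 0 0 0 0.2; 0 0 -0.8 0 0 0 0.2; 0 0 -0.8 0 0 0 0.2; 0 0 -0.4 0 0 0 0.2; 0 0 0 0 0 0 0.2; 0 0 0 0 0 0 0.2",
)

```text
time: 12.83
eef_pos: [0.4917, -0.2457, 0.3095]
tcp_rot: [[-0.146, 0.989, 0.0], [0.989, 0.146, -0.0], [-0.0, 0.0, -1.0]]
ft_force: [-0.1, -0.2, -0.2]
grip_width: 0.0379
gripper_force: 0.0
```

move_arm(
  steps="0 0 0 0 0 0 0.2; 0 0 0 0 0 0 0.2; 0 0 0 0 0 0 0.2; 0 0 0 0 0 0 0.2; 0 0 0 0 0 0 0.2; 0 0 0 0 0 0 0.2; 0 0 0 0 0 0 0.2; 0 0 0 0 0 0 0.2; 0 0 0 0 0 0 0.2; 0 0 0 0 0 0 0.2",
)

```text
time: 13.67
eef_pos: [0.4917, -0.2457, 0.3097]
tcp_rot: [[-0.146, 0.989, 0.0], [0.989, 0.146, -0.0], [-0.0, 0.0, -1.0]]
ft_force: [0.5, -0.2, 0.5]
grip_width: 0.0375
gripper_force: 0.0
```

```bash
python3 - <<'E'
from h import *
y=np.radians(8.4); X=np.array([np.cos(y),np.sin(y),0]); Y=np.array([-X[1],X[0],0]); seat=np.array([.482,-.247,.2]); M=np.c_[X,Y,[0,0,1]]
for k in range(2):
    for c in ["side","wrist"]:
        im,P=get(c); H=(P-seat)@M; ok=im["range_z"]>0
        q=H[ok&(abs(H[...,0])<.06)&(abs(H[...,1])<.018)&(H[...,2]>-.005)&(H[...,2]<.03)]
        r=H[ok&(abs(H[...,0])<.08)&(abs(H[...,1])<.06)&(abs(H[...,2]+.068)<.012)]
        print(c,len(q),q.mean(0).round(4) if len(q) else 0,"rim",r.min(0).round(3),r.max(0).round(3))
    if k==0: cv2.imwrite("pics/j.png",cv2.resize(get("side")[0]["img"][60:210,190:340],(600,600)))
E
```

```text
side 36 [0.0111 0.0034 0.0139] rim [-0.039 -0.054 -0.08 ] [ 0.06   0.057 -0.057]
wrist 555 [0.0098 0.0005 0.0137] rim [-0.04  -0.051 -0.08 ] [ 0.08   0.057 -0.056]
side 36 [0.0114 0.0033 0.0144] rim [-0.039 -0.053 -0.08 ] [ 0.061  0.058 -0.056]
wrist 552 [0.0097 0.0004 0.0137] rim [-0.04  -0.051 -0.08 ] [ 0.08   0.057 -0.056]
```

View pics/j.png

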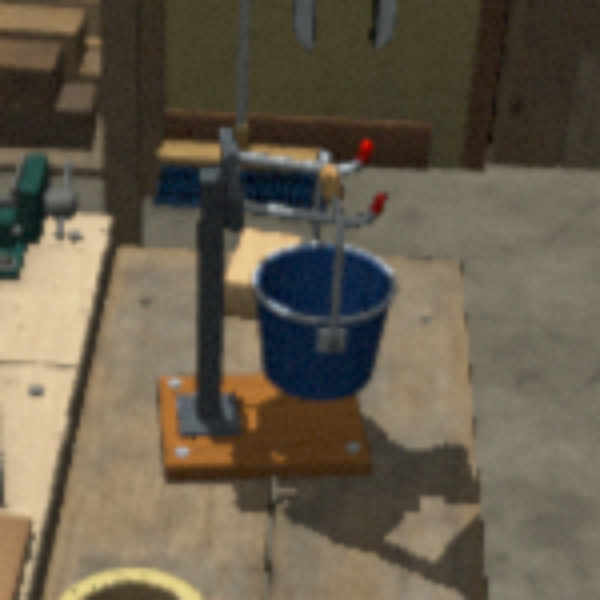

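The handle lies on both prongs behind the red tips at (367,150) and (378,203). The pail is upright and still, and the gripper is clear.

```bash
python3 -c "
from station import robot
print(robot.finish_job())"
```

```text
the job is handed in; nothing more can be done
None
```

The job is handed in at about 14 s: the pail hangs by its handle on both prongs behind the red tips, upright and still, with the gripper clear and the wedge and tape untouched; no verdict was returned.

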